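# Heft sealed parts boxes and sort full from empty

## Task

The three closed black parts boxes on the repair bench look alike, but some still hold a heavy choke and the others only foam packing: lift each one and feel its weight. Set every full box in the stock tray (the grey tray with a cross divider) and every empty one in the empties tray (the plain grey tray without a divider), flat on the tray floor and lid up. Put them down gently, never let one drop or tip over, and leave the other things on the bench where they are.

Things in the scene. Friction and masses are not known exactly. Their poses are not given: they have to be found in the camera images.
- box_a: closed black antistatic parts box, 110 (its x) x 62 (its y) x 56 mm high, latched lid up, blank paper label; long sides flat and stiff. Origin: centre of the underside, z up. Full, with a metal choke: 0.42 to 0.58 kg (4.1 to 5.7 N); empty, foam only: 0.08 to 0.12 kg (0.8 to 1.2 N). Looks and name do not tell which; any of the three may be either. The content may shift 5 mm inside.
- box_b: closed black antistatic parts box, 110 (its x) x 62 (its y) x 56 mm high, latched lid up, blank paper label; long sides flat and stiff. Origin: centre of the underside, z up. Full, with a metal choke: 0.42 to 0.58 kg (4.1 to 5.7 N); empty, foam only: 0.08 to 0.12 kg (0.8 to 1.2 N). Looks and name do not tell which; any of the three may be either. The content may shift 5 mm inside.
- box_c: closed black antistatic parts box, 110 (its x) x 62 (its y) x 56 mm high, latched lid up, blank paper label; long sides flat and stiff. Origin: centre of the underside, z up. Full, with a metal choke: 0.42 to 0.58 kg (4.1 to 5.7 N); empty, foam only: 0.08 to 0.12 kg (0.8 to 1.2 N). Looks and name do not tell which; any of the three may be either. The content may shift 5 mm inside.
- tray_stock: stock tray for full boxes: shallow grey tray, a 10 mm cross divider at its middle, two bays of 141 (x) by 142 mm (y) centred at x = +75 and -75 mm, one box to a bay. 300 (its x) x 150 mm (its y) outside, walls 4 mm thick and 25 mm high, floor 4 mm thick, fixed to the bench. Origin: centre of the underside. Left or right of the robot, it changes.
- tray_empty: empties tray: the same shallow grey plastic tray but undivided, 292 by 142 mm inside; takes two boxes end to end at x = +75 and -75 mm. 300 (its x) x 150 mm (its y) outside, walls 4 mm thick and 25 mm high, floor 4 mm thick, fixed to the bench. Origin: centre of the underside. On the other side from the stock tray.
- solder_reel: bystander: reel of solder wire standing flat among the boxes, 52 mm diameter, 40 mm high. Origin: centre of the underside.
- tip_cleaner: bystander: round dark steel pot of brass wool, 72 mm diameter, 52 mm high. Origin: centre of the underside.
- screwdriver: bystander: screwdriver lying down, 170 mm long along its x, under 35 mm high. Origin: under its middle.
- carton: bystander: taped kraft cardboard carton, 92 x 92 x 100 mm high, towards the far side of the bench. Origin: centre of the underside.
- meter: bystander: red and black hand-held meter lying on its back, 175 mm (x) x 84 mm x 44 mm high, towards the far side. Origin: centre of the underside.
- flux_bottle: bystander: white dispenser bottle with a needle, 48 mm diameter, 116 mm high, towards the far side. Origin: centre of the underside.
There are look-alikes about, which are no part of the job. What is shaped like the box_b but purple is not meant.

How it is judged:
At the end, for the whole second after the job is handed in: Each of the three boxes rests flat on a tray floor (underside within 9 mm of the bench, lid up within 0.08 rad, still): every full box (presses on the tray with more than 2.6 N) in the divided stock tray, every empty box (less than 2.6 N) in the undivided empties tray (((x of box_a in the frame of tray_stock between -0.142 and 0.142 m and y of box_a in the frame of tray_stock between -0.067 and 0.067 m and z of box_a in the frame of tray_stock between 0 and 0.009 m and contact force between box_a and tray_stock above 2.6 N) or (x of box_a in the frame of tray_empty between -0.142 and 0.142 m and y of box_a in the frame of tray_empty between -0.067 and 0.067 m and z of box_a in the frame of tray_empty between 0 and 0.009 m and contact force between box_a and tray_empty between 0.4 and 2.6 N)) and angle between each of box_a, box_b, box_c's own z axis and vertical below 0.08 rad and linear speed of each of box_a, box_b, box_c below 0.02 m/s and ((x of box_b in the frame of tray_stock between -0.142 and 0.142 m and y of box_b in the frame of tray_stock between -0.067 and 0.067 m and z of box_b in the frame of tray_stock between 0 and 0.009 m and contact force between box_b and tray_stock above 2.6 N) or (x of box_b in the frame of tray_empty between -0.142 and 0.142 m and y of box_b in the frame of tray_empty between -0.067 and 0.067 m and z of box_b in the frame of tray_empty between 0 and 0.009 m and contact force between box_b and tray_empty between 0.4 and 2.6 N)) and ((x of box_c in the frame of tray_stock between -0.142 and 0.142 m and y of box_c in the frame of tray_stock between -0.067 and 0.067 m and z of box_c in the frame of tray_stock between 0 and 0.009 m and contact force between box_c and tray_stock above 2.6 N) or (x of box_c in the frame of tray_empty between -0.142 and 0.142 m and y of box_c in the frame of tray_empty between -0.067 and 0.067 m and z of box_c in the frame of tray_empty between 0 and 0.009 m and contact force between box_c and tray_empty between 0.4 and 2.6 N))); the robot touches nothing.
It fails at once if a parts box is let go in the air (not held, its underside more than 30 mm over the bench) or left lying on top of something ((height (world z) of box_a above 0.03 m and contact force between the fingers and box_a below 0.05 N) or (height (world z) of box_b above 0.03 m and contact force between the fingers and box_b below 0.05 N) or (height (world z) of box_c above 0.03 m and contact force between the fingers and box_c below 0.05 N)).
It fails at once if a parts box is tipped over (lid more than about 45 degrees from upward) (angle between any of box_a, box_b, box_c's own z axis and vertical above 0.8 rad).
It fails at once if a bystander (reel, tip cleaner, screwdriver, carton, meter or bottle) is moved more than 30 mm (distance of any of solder_reel, tip_cleaner, screwdriver, carton, meter, flux_bottle from where it was at the start of the episode above 0.03 m).
It also fails if it takes over 66 s, if anything falls off the work surface, if the arm or the gripper's body presses on something with over 40 N, if the wrist force passes 120 N, or if a joint passes its speed limit or range.

## Robot

A 6-joint arm with a two-finger parallel gripper is mounted at the origin on the work surface. World frame = base frame: x ahead of the robot, y to its left, z up, the work surface at z = 0. Lengths are in m, angles in rad, forces in N, time in s.
With the tool pointing down it reaches from about 0.25 to 0.8 m from the base axis. Payload 3.9 kg.
Tool frame: the origin (TCP) lies at the very end of the fingers, on their centre line; the grasp point (between the pads) lies 19 mm behind it (manip.tcp_to_grasp is the distance from the TCP to the grasp point, in m); z points along the fingers, y is the line along which they close (so a half turn about z gives the same grasp; the last joint's range is limited). The gripper opens to 85 mm and grips with 20 to 120 N. Pads are 22 mm wide; open, the fingers measure 114 mm over their backs; the gripper's body (76 mm by 85 mm) begins 54 mm behind the grasp point. The pads swing forward as they close: fully open they stand 13 mm farther back than shut.
Start: joints at [1.232, 0.26, -0.138, 1.173, 0, 1.571], TCP at [0.174, 0.495, 0.2] pointing down, gripper open.
Joint ranges: [-2.78, 2.78], [-0.83, 1.72], [-1.28, 1.37], [-1.9, 2.12], [-1.57, 1.48], [-3.14, 3.14]. Speed limits (rad/s): [2.57, 2.57, 3.14, 3.14, 3.14, 3.14].

## Interface

Orientations are given as [roll, pitch, yaw] about the fixed x, y, z axes, in that order (R = Rz(yaw) Ry(pitch) Rx(roll)).
In Python, from plant import manip gives the robot as it stands.
- The arm moves only by the tool send_rows, never from a script. Its argument "steps" is a list that holds one entry, the list of rows, each a list of 7 numbers: the shift along the tool's x, y, z in mm, then the turn, a rotation vector about the tool's x, y, z in rad, then the closure, from 0 (fully open) to 1 (shut). A call has 1 to 8 rows; each row shifts and turns the commanded pose from where the row before left it, along the tool's axes as they then stand; what a row does not reach is not made up. A row lasts 1/12 s, in which the tool goes at most 41.7 mm and 7.16 degrees, less where a joint would pass 70% of its speed; a pose out of reach is approached as far as the arm can. A call with a gripper value outside its range is refused whole. The fingers move at their own pace and stop on an object; "force" is the grip in N (left out, the last holds). Time passes only in rows, so rows that do not move let the fingers close. It gives the time, the measured TCP pose, the force, the opening and the grip force at its end, in the units of the state.
- manip.sense(): the state, without advancing time (a new reading comes with each control period).
- manip.camera(name): name is "side" or "top"; returns a dict with "img" (384x512x3 uint8, red, green, blue), "range_z" (384x512 float32, m along the optical axis (not along the pixel's ray), 0 where there is no reading), "mtx" (3x3 intrinsics, pixels), "dist" ([k1, k2, p1, p2, k3] as OpenCV has them; the pictures are not rectified), "R" (3x3) and "t" (3): a world point X has camera coordinates R X + t. Camera axes: x right, y down, z forward; pixel columns grow to the right and rows downward; lengths in m; the calibration is good to about 2 mm. A picture is of the moment at which its call begins.
- manip.hand_in(): hands the job in; it is judged then, once.
The state is a dict: "time": time; "joints": joint angles; "joint_velocities": joint speeds; "joint_efforts": joint torques, N m; "eef_pos": TCP position; "tcp_rot": TCP orientation; "contact_force": force on the tool from outside, world axes, zero at the start; "wrist_torque": the same for the moment, N m; "width": finger opening in m; "gripper_force": force on a finger pad.
Only numpy, scipy, OpenCV 4.12 (cv2) and the standard library are available. Lean on these libraries where they do the work, as an engineer would, in place of code of your own. Each camera call takes 0.05 s, during which the arm holds its last target. There are 200 camera calls.

## Working session

There is one attempt and no reset: what is moved stays moved. The work goes in short steps, Python scripts to look and compute and a tool call to move; the robot and the scene stay as the last step left them, time stands still between calls to the robot, and variables do not carry over. Pictures are saved under pics/ and viewed, at most 10 in all, crops included, and the job is handed in when it is done.

Besides the shell and the picture viewer there is one more tool, called as name(argument=value, ...), one argument or row to a line, values as JSON. send_rows: Moves the arm, as the interface text tells. Its arguments: {"type":"object","properties":{"steps":{"type":"array"},"force":{"type":"number"}},"required":["steps"]}

```bash
mkdir -p pics
python3 - <<'E'
from plant import manip
import cv2,numpy as np
for n in("top","side"):
    c=manip.camera(n); cv2.imwrite(f"pics/{n}0.png",c["img"][:,:,::-1]); np.savez(f"{n}0.npz",**c)
    print(n,c["mtx"].tolist(),c["dist"],c["R"].round(3).tolist(),c["t"], (c["range_z"]>0).mean())
s=manip.sense();print(s)
E
```

```text
top [[388.92085055753057, 0.0, 259.0012113080597], [0.0, 388.92085055753057, 192.71794090607085], [0.0, 0.0, 1.0]] [-0.09157935  0.          0.          0.          0.        ] [[0.005, -1.0, -0.0], [-0.987, -0.005, -0.162], [0.162, 0.001, -0.987]] [8.24686836e-04 5.25171710e-01 1.12956453e+00] 0.9961090087890625
side [[403.7172303276373, 0.0, 253.17712247805753], [0.0, 403.7172303276373, 185.96811334594958], [0.0, 0.0, 1.0]] [-0.12246966  0.          0.          0.          0.        ] [[0.778, -0.628, -0.011], [-0.327, -0.39, -0.861], [0.536, 0.674, -0.509]] [-0.40681771  0.18914952  0.83819166] 0.9962259928385416
{'time': 0.1, 'joints': array([ 1.23197612e+00,  2.60603190e-01, -1.39251567e-01,  1.17272303e+00,
        2.35076374e-05,  1.57082560e+00]), 'joint_velocities': array([ 0.00113821, -0.00249782,  0.00125526, -0.00066724,  0.00121165,
        0.0008164 ]), 'joint_efforts': array([-1.39573053e-04, -4.06507301e+01,  2.54527259e+01,  1.00222669e-02,
       -1.67567481e-05, -1.09760308e-05]), 'eef_pos': array([0.17426132, 0.49450948, 0.19905179]), 'tcp_rot': array([-3.13981120e+00, -2.34554497e-05,  2.80274313e+00]), 'contact_force': array([ 0.72247955, -0.006735  , -0.59049981]), 'wrist_torque': array([-0.00095245,  0.00220813, -0.0392289 ]), 'gripper_force': 0.0, 'width': 0.085260497118707}
```

View pics/top0.png

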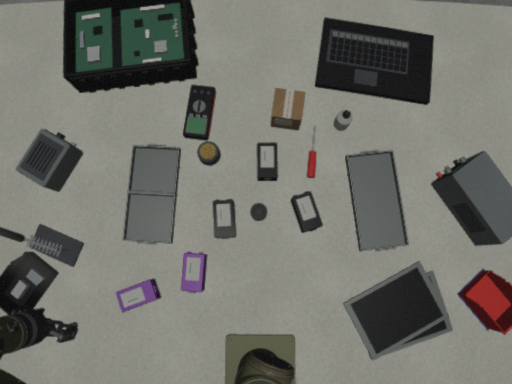

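View pics/side0.png

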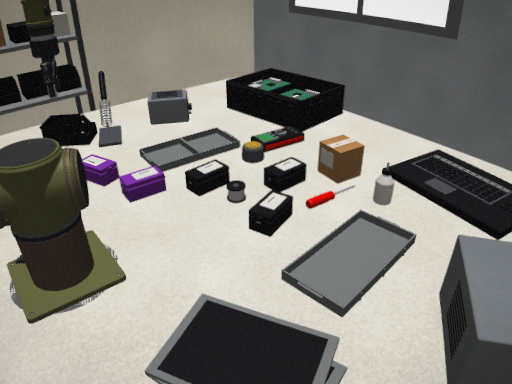

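The top view shows the divided stock tray at about (152,194), the plain tray at (377,200), the black boxes at (267,161), (224,218) and (307,212), and the reel at (259,212). The purple look-alikes are at (138,295) and (194,271). The side view agrees: boxes at (207,177), (285,173) and (271,212).

```bash
cat > h.py <<'E'
import cv2,numpy as np
def cloud(c):
    H,W=c["range_z"].shape; u,v=np.meshgrid(np.arange(W),np.arange(H))
    p=cv2.undistortPoints(np.stack([u,v],-1).reshape(-1,1,2).astype(np.float64),c["mtx"],c["dist"]).reshape(H,W,2)
    z=c["range_z"]; X=np.dstack([p*z[...,None],z])
    return (X-c["t"])@c["R"]   # R^T (X-t)
def rect(P):
    (x,y),(a,b),t=cv2.minAreaRect((P[:,:2]*1000).astype(np.float32))
    if a<b:a,b,t=b,a,t+90
    return f"centre {x:.0f},{y:.0f} size {a:.0f}x{b:.0f} long-axis {t%180:.1f}deg z med {np.median(P[:,2])*1000:.0f} p95 {np.percentile(P[:,2],95)*1000:.0f}"
E
python3 - <<'E'
from h import *
T=dict(np.load("top0.npz"));S=dict(np.load("side0.npz"));PT=cloud(T);PS=cloud(S)
seeds=dict(b1=(267,161),b2=(224,218),b3=(307,212))
print("bench z top/side",PT[270,300,2],PS[220,200,2])
m=((PT[...,2]>.046)&(PT[...,2]<.07)).astype(np.uint8)
n,L,st,ce=cv2.connectedComponentsWithStats(m,connectivity=4)
for k,(u,v) in seeds.items():
    P=PT[L==L[v,u]];print(k,len(P),rect(P))
    c=P[:,:2].mean(0)
    q=PS[(np.hypot(PS[...,0]-c[0],PS[...,1]-c[1])<.07)&(PS[...,2]>.046)&(PS[...,2]<.07)];print("  side",len(q),rect(q))
# other low things: components above 12mm within the work area
m=((PT[...,2]>.014)&(PT[...,0]>.15)&(PT[...,0]<.75)&(abs(PT[...,1])<.42)).astype(np.uint8)
n,L,st,ce=cv2.connectedComponentsWithStats(m,connectivity=4)
for i in range(1,n):
    if st[i,4]>40:print(ce[i].round(),rect(PT[L==i]))
for nm,(u,v) in dict(stockbayN=(155,165),stockbayS=(150,225),emp=(377,200)).items():print(nm,PT[v,u].round(4))
E
```

```text
bench z top/side 0.0012647913768783086 0.000628055138159847
b1 679 centre 624,-20 size 116x55 long-axis 0.3deg z med 56 p95 60
  side 540 centre 622,-20 size 115x64 long-axis 0.8deg z med 58 p95 60
b2 793 centre 447,107 size 114x62 long-axis 3.6deg z med 56 p95 60
  side 539 centre 443,108 size 113x64 long-axis 4.2deg z med 57 p95 60
b3 790 centre 468,-137 size 113x63 long-axis 19.2deg z med 57 p95 60
  side 816 centre 465,-139 size 114x63 long-axis 19.1deg z med 58 p95 60
[286. 121.] centre 542,-60 size 423x91 long-axis 175.6deg z med 71 p95 103
[343. 123.] centre 742,-258 size 44x16 long-axis 89.0deg z med 62 p95 84
[197. 130.] centre 538,129 size 471x92 long-axis 20.9deg z med 34 p95 39
[311. 162.] centre 508,-104 size 403x50 long-axis 155.6deg z med 24 p95 28
[209. 152.] centre 510,90 size 391x66 long-axis 26.3deg z med 47 p95 54
[267. 161.] centre 510,-22 size 350x56 long-axis 0.7deg z med 56 p95 60
[151. 193.] centre 512,203 size 435x313 long-axis 84.3deg z med 24 p95 28
[366. 194.] centre 502,-208 size 436x314 long-axis 92.7deg z med 24 p95 29
[306. 211.] centre 438,-71 size 222x120 long-axis 116.2deg z med 56 p95 60
[224. 218.] centre 408,88 size 206x94 long-axis 24.9deg z med 56 p95 60
[258. 211.] centre 415,4 size 160x45 long-axis 0.4deg z med 40 p95 45
[193. 272.] centre 284,117 size 222x116 long-axis 86.1deg z med 56 p95 60
[377. 302.] centre 234,-207 size 440x150 long-axis 83.2deg z med 17 p95 21
[138. 295.] centre 276,211 size 432x63 long-axis 110.9deg z med 55 p95 59
[  8. 378.] centre 243,171 size 384x29 long-axis 114.3deg z med 697 p95 713
stockbayN [0.6189 0.3343 0.0046]
stockbayS [0.4282 0.34   0.0073]
emp [ 0.5102 -0.3658  0.0052]
```

Run:
```python
from h import *
for f in("top0","side0"):
    T=dict(np.load(f+".npz"));P=cloud(T);z=P[...,2]
    m=((z>.012)&(z<.2)&(T["range_z"]>0)&(P[...,0]>.15)&(P[...,0]<.85)&(abs(P[...,1])<.46)).astype(np.uint8)
    n,L,st,ce=cv2.connectedComponentsWithStats(m,connectivity=8)
    print(f)
    for i in range(1,n):
        if st[i,4]>60:print(ce[i].round(),st[i,4],rect(P[L==i]))
T=dict(np.load("top0.npz"));P=cloud(T);g=cv2.cvtColor(T["img"],cv2.COLOR_RGB2HSV)
red=(g[...,1]>150)&((g[...,0]<8)|(g[...,0]>172))&(abs(P[...,1])<.25);print("red",rect(P[red]))
```

```text
top0
[287. 108.] 1161 centre 786,-81 size 95x93 long-axis 171.9deg z med 100 p95 104
[199. 115.] 1218 centre 777,197 size 153x83 long-axis 173.3deg z med 35 p95 41
[343. 120.] 277 centre 754,-256 size 49x41 long-axis 65.8deg z med 68 p95 98
[311. 159.] 260 centre 663,-162 size 167x25 long-axis 175.3deg z med 23 p95 28
[209. 152.] 427 centre 653,159 size 67x66 long-axis 2.5deg z med 47 p95 53
[267. 161.] 722 centre 625,-21 size 119x56 long-axis 0.3deg z med 56 p95 60
[151. 192.] 858 centre 526,337 size 312x155 long-axis 177.2deg z med 24 p95 28
[377. 198.] 706 centre 509,-360 size 312x154 long-axis 6.6deg z med 24 p95 29
[306. 211.] 856 centre 469,-137 size 118x63 long-axis 18.9deg z med 56 p95 60
[224. 218.] 830 centre 447,107 size 116x62 long-axis 3.6deg z med 56 p95 60
[259. 211.] 220 centre 470,5 size 49x45 long-axis 0.4deg z med 40 p95 44
[193. 272.] 897 centre 290,196 size 116x64 long-axis 176.7deg z med 56 p95 59
[384. 299.] 2355 centre 228,-354 size 212x155 long-axis 90.5deg z med 17 p95 21
[138. 295.] 893 centre 220,358 size 117x63 long-axis 110.7deg z med 55 p95 59
side0
[16
[... 304 characters left out ...]
p95 59
[285. 173.] 981 centre 622,-20 size 115x65 long-axis 1.4deg z med 50 p95 60
[214. 179.] 1306 centre 447,61 size 160x115 long-axis 93.1deg z med 43 p95 59
[384. 186.] 560 centre 750,-261 size 50x35 long-axis 119.2deg z med 56 p95 98
[324. 197.] 293 centre 663,-164 size 171x23 long-axis 174.6deg z med 22 p95 29
[270. 211.] 1316 centre 466,-139 size 114x64 long-axis 19.1deg z med 56 p95 60
[460. 212.] 110 centre 845,-431 size 58x9 long-axis 88.9deg z med 20 p95 28
[347. 259.] 1771 centre 510,-359 size 316x154 long-axis 6.8deg z med 23 p95 28
[250. 335.] 5657 centre 191,-384 size 241x139 long-axis 117.5deg z med 18 p95 20
red centre 611,-39 size 486x277 long-axis 21.2deg z med 25 p95 1200
```

```bash
cat > p.py <<'E'
import sys,json,numpy as np
from scipy.spatial.transform import Rotation as Ro
from plant import manip
def plan(x,y,z,yawdeg,n,g):
    """n even rows from the sensed pose to a tool-down target"""
    s=manip.sense(); R=Ro.from_euler('xyz',s["tcp_rot"]); p=s["eef_pos"].copy()
    T=Ro.from_euler('xyz',[np.pi,0,np.radians(yawdeg)]); q=np.array([x,y,z]); rows=[]
    for i in range(n,0,-1):
        d=np.round(R.inv().apply((q-p)/i)*1000,0); r=np.round((R.inv()*T).as_rotvec()/i,3)
        rows.append([*d,*r,g]); p=p+R.apply(d/1000); R=R*Ro.from_rotvec(r)
    for k in range(0,n,8): print(json.dumps(rows[k:k+8]).replace(".0,",","))
    print("end",p,R.as_euler('xyz'))
if __name__=="__main__": plan(*map(float,sys.argv[1:5]),int(sys.argv[5]),float(sys.argv[6]))
E
python3 p.py 0.446 0.107 0.16 4 24 0
```

```text
[[-16, -11, 2, -0, 0, 0.114, 0.0], [-17, -10, 2, -0, 0, 0.114, 0.0], [-18, -8, 2, -0, 0, 0.114, 0.0], [-19, -5, 2, -0, 0, 0.114, 0.0], [-19, -3, 2, 0, 0, 0.114, 0.0], [-20, -1, 2, 0, 0, 0.114, 0.0], [-20, 1, 2, 0, 0, 0.114, 0.0], [-19, 4, 2, 0, 0, 0.114, 0.0]]
[[-19, 6, 1, 0, 0, 0.114, 0.0], [-18, 8, 2, 0, 0, 0.114, 0.0], [-17, 10, 1, 0, 0, 0.114, 0.0], [-16, 12, 2, 0, 0, 0.114, 0.0], [-15, 13, 1, 0, 0, 0.114, 0.0], [-13, 15, 2, 0, 0, 0.114, 0.0], [-11, 16, 1, 0, 0, 0.114, 0.0], [-9, 17, 2, 0, 0, 0.114, 0.0]]
[[-7, 18, 1, 0, 0, 0.114, 0.0], [-5, 19, 2, 0, 0, 0.114, 0.0], [-3, 20, 1, 0, 0, 0.113, 0.0], [-0, 20, 2, 0, 0, 0.114, 0.0], [2, 20, 1, 0, 0, 0.113, 0.0], [4, 19, 2, 0, 0, 0.114, 0.0], [6, 19, 1, 0.001, 0, 0.113, 0.0], [8, 18, 2, 0.001, 0.001, 0.114, 0.0]]
end [0.44618076 0.10726112 0.1595139 ] [-3.14117839e+00 -4.19827395e-05  6.97424409e-02]
```

send_rows(
  steps=[
    [[-16, -11, 2, 0, 0, 0.114, 0], [-17, -10, 2, 0, 0, 0.114, 0], [-18, -8, 2, 0, 0, 0.114, 0], [-19, -5, 2, 0, 0, 0.114, 0], [-19, -3, 2, 0, 0, 0.114, 0], [-20, -1, 2, 0, 0, 0.114, 0], [-20, 1, 2, 0, 0, 0.114, 0], [-19, 4, 2, 0, 0, 0.114, 0]],
  ],
  force=50,
)

```text
time: 0.77
eef_pos: [0.265, 0.3653, 0.1833]
tcp_rot: [-3.141, 0.001, 1.885]
contact_force: [0.6, -0.2, -0.6]
width: 0.0852
gripper_force: 0.0
```

send_rows(
  steps=[
    [[-19, 6, 1, 0, 0, 0.114, 0], [-18, 8, 2, 0, 0, 0.114, 0], [-17, 10, 1, 0, 0, 0.114, 0], [-16, 12, 2, 0, 0, 0.114, 0], [-15, 13, 1, 0, 0, 0.114, 0], [-13, 15, 2, 0, 0, 0.114, 0], [-11, 16, 1, 0, 0, 0.114, 0], [-9, 17, 2, 0, 0, 0.114, 0]],
  ],
)

```text
time: 1.43
eef_pos: [0.3556, 0.2364, 0.1715]
tcp_rot: [-3.141, 0.001, 0.973]
contact_force: [0.2, -0.0, -0.0]
width: 0.0857
gripper_force: 0.0
```

send_rows(
  steps=[
    [[-7, 18, 1, 0, 0, 0.114, 0], [-5, 19, 2, 0, 0, 0.114, 0], [-3, 20, 1, 0, 0, 0.114, 0], [0, 20, 2, 0, 0, 0.114, 0], [2, 20, 1, 0, 0, 0.114, 0], [4, 19, 2, 0, 0, 0.114, 0], [6, 19, 1, 0, 0, 0.114, 0], [8, 18, 2, 0, 0, 0.112, 0]],
  ],
)

```text
time: 2.1
eef_pos: [0.455, 0.0675, 0.1592]
tcp_rot: [-3.105, 0.003, 0.12]
contact_force: [1.2, 0.4, -0.1]
width: 0.0855
gripper_force: 0.0
```

send_rows(
  steps=[
    [[0, 0, 0, 0, 0, 0, 0], [0, 0, 0, 0, 0, 0, 0]],
  ],
)

```text
time: 2.27
eef_pos: [0.4546, 0.0663, 0.1588]
tcp_rot: [-3.106, 0.004, 0.119]
contact_force: [-0.2, 0.8, -0.2]
width: 0.0854
gripper_force: 0.0
```

```bash
python3 p.py 0.446 0.107 0.12 4 4 0; python3 -c "
from plant import manip
s=manip.sense();print(s['joints'],s['joint_velocities'])"
```

```text
[[-1, -10, 10, -0.009, 0.001, 0.012, 0.0], [-1, -10, 10, -0.009, 0.001, 0.012, 0.0], [-1, -10, 10, -0.009, 0.002, 0.012, 0.0], [-1, -10, 10, -0.009, 0.001, 0.013, 0.0]]
end [0.44634519 0.10659443 0.11972976] [3.14122771e+00 3.34025450e-04 6.94320968e-02]
[ 0.11753726  0.17508733 -0.36195198  1.03827199  0.03576017  3.14062324] [ 5.95194095e-02 -1.31729675e-02 -1.12955723e-02  7.86203480e-03
  1.24000868e-02  1.03144149e-05]
```

send_rows(
  steps=[
    [[-1, -10, 0, -0.009, 0.001, 0, 0], [-1, -10, 0, -0.009, 0.001, 0, 0], [-1, -10, 0, -0.009, 0.001, 0, 0], [-1, -10, 0, -0.009, 0.001, 0, 0], [0, 0, 0, 0, 0, -0.122, 0], [0, 0, 0, 0, 0, -0.122, 0], [0, 0, 0, 0, 0, -0.122, 0], [0, 0, 0, 0, 0, -0.122, 0]],
  ],
)

```text
time: 2.93
eef_pos: [0.4485, 0.0814, 0.1608]
tcp_rot: [-3.121, -0.012, 0.656]
contact_force: [-0.6, 0.1, -0.6]
width: 0.0855
gripper_force: 0.0
```

send_rows(
  steps=[
    [[0, 0, 0, 0, 0, -0.122, 0], [0, 0, 0, 0, 0, -0.122, 0], [0, 0, 0, 0, 0, -0.122, 0], [0, 0, 0, 0, 0, -0.122, 0], [0, 0, 0, 0, 0, -0.122, 0], [0, 0, 0, 0, 0, -0.122, 0], [0, 0, 0, 0, 0, -0.122, 0], [0, 0, 0, 0, 0, -0.122, 0]],
  ],
)

```text
time: 3.6
eef_pos: [0.4485, 0.0814, 0.1608]
tcp_rot: [-3.14, -0.024, 1.632]
contact_force: [0.7, 0.0, 0.2]
width: 0.0851
gripper_force: 0.0
```

send_rows(
  steps=[
    [[0, 0, 0, 0, 0, -0.122, 0], [0, 0, 0, 0, 0, -0.122, 0], [0, 0, 0, 0, 0, -0.122, 0], [0, 0, 0, 0, 0, -0.122, 0], [0, 0, 0, 0, 0, -0.122, 0], [0, 0, 0, 0, 0, -0.122, 0], [0, 0, 0, 0, 0, -0.122, 0], [0, 0, 0, 0, 0, -0.122, 0]],
  ],
)

```text
time: 4.27
eef_pos: [0.4485, 0.0814, 0.1608]
tcp_rot: [3.123, -0.014, 2.608]
contact_force: [-0.0, -0.2, 0.2]
width: 0.0854
gripper_force: 0.0
```

send_rows(
  steps=[
    [[0, 0, 0, 0, 0, -0.122, 0], [0, 0, 0, 0, 0, -0.122, 0], [0, 0, 0, 0, 0, -0.122, 0], [0, 0, 0, 0, 0, -0.122, 0], [0, 0, 0, 0, 0, -0.122, 0], [0, 0, 0, 0, 0, 0, 0]],
  ],
)

```text
time: 4.77
eef_pos: [0.4485, 0.0813, 0.1608]
tcp_rot: [3.118, -0.001, -3.069]
contact_force: [0.2, 0.5, -0.1]
width: 0.0852
gripper_force: 0.0
```

```bash
python3 p.py 0.446 0.107 0.016 184 6 0; python3 -c "
from plant import manip
s=manip.sense();print(s['joints'],s['tcp_rot'],s['eef_pos'])"
```

```text
[[0, 4, 24, 0.004, -0, 0, 0.0], [0, 4, 24, 0.004, -0, 0.001, 0.0], [0, 4, 24, 0.004, -0, 0, 0.0], [0, 4, 24, 0.004, -0, 0.001, 0.0], [0, 4, 25, 0.004, -0.001, 0, 0.0], [1, 4, 24, 0.004, -0, 0.001, 0.0]]
end [0.44550183 0.10710691 0.01613938] [-3.14123452e+00 -2.74591792e-04 -3.07224684e+00]
[ 0.16102119  0.16364139 -0.37060086  1.03570061  0.02366207  0.08869477] [ 3.11794798e+00 -1.24564746e-03 -3.06924141e+00] [0.44850945 0.08128525 0.16079479]
```

send_rows(
  steps=[
    [[1, 13, 0, 0.012, 0, 0, 0], [1, 13, 0, 0.012, 0, 0, 0], [0, 0, 25, 0, 0, 0, 0], [0, 0, 30, 0, 0, 0, 0], [0, 0, 30, 0, 0, 0, 0], [0, 0, 20, 0, 0, 0, 0], [0, 0, 0, 0, 0, 0, 0]],
  ],
)

```text
time: 5.35
eef_pos: [0.4409, 0.1058, 0.0526]
tcp_rot: [-3.14, -0.009, -3.075]
contact_force: [-0.5, -0.0, 0.3]
width: 0.0853
gripper_force: 0.0
```

```bash
python3 p.py 0.446 0.107 0.016 184 3 0
```

```text
[[-2, 0, 12, -0.001, -0.003, -0.001, 0.0], [-2, 0, 12, -0, -0.003, -0.001, 0.0], [-1, 1, 13, -0.001, -0.003, -0.001, 0.0]]
end [0.44558394 0.10707348 0.01558927] [ 3.14124849e+00 -1.54801997e-04 -3.07180832e+00]
```

send_rows(
  steps=[
    [[-2, 0, 12, 0, -0.003, 0, 0], [-2, 0, 12, 0, -0.003, 0, 0], [-1, 1, 12, 0, -0.003, 0, 0], [0, 0, 0, 0, 0, 0, 1], [0, 0, 0, 0, 0, 0, 1], [0, 0, 0, 0, 0, 0, 1], [0, 0, 0, 0, 0, 0, 1]],
  ],
  force=50,
)

```text
time: 5.93
eef_pos: [0.4526, 0.1079, 0.0231]
tcp_rot: [3.141, 0.013, -3.074]
contact_force: [-2.3, -1.5, 24.2]
width: 0.0389
gripper_force: 12.2
```

send_rows(
  steps=[
    [[0, 0, 0, 0, 0, 0, 1], [0, 0, 0, 0, 0, 0, 1], [0, 0, 0, 0, 0, 0, 1]],
  ],
)

```text
time: 6.18
eef_pos: [0.4554, 0.1084, 0.0246]
tcp_rot: [3.14, 0.018, -3.074]
contact_force: [0.5, -1.2, 16.1]
width: 0.0006
gripper_force: 8.0
```

Run:
```python
from plant import manip
import cv2,numpy as np
ims=[]
for n in("top","side"):
    c=manip.camera(n); np.savez(f"{n}1.npz",**c)
    a=c["img"][:,:,::-1]; a=a[130:280,180:340] if n=="top" else a[100:250,150:330]
    ims.append(cv2.resize(a,(400,340),interpolation=cv2.INTER_CUBIC))
cv2.imwrite("pics/c1.png",np.hstack(ims)); print(manip.sense())
```

```text
{'time': 6.2833, 'joints': array([ 0.23504303,  0.30449361, -0.58680777,  0.66137389, -0.00178561,
        0.16793752]), 'joint_velocities': array([ 1.27784505e-03, -9.26892601e-04,  6.18830935e-05,  2.85844660e-03,
       -3.42105281e-04,  1.06942799e-04]), 'joint_efforts': array([ 1.02470617e-01, -2.89805496e+01,  1.44317409e+01, -1.62264230e-01,
        5.97455213e-02, -1.13800172e-03]), 'eef_pos': array([0.45545483, 0.10842128, 0.02451675]), 'tcp_rot': array([ 3.14032389,  0.01816455, -3.07451484]), 'contact_force': array([-0.45486219, -0.99806432, 17.53271012]), 'wrist_torque': array([-0.07367418,  0.02230558, -0.03383752]), 'gripper_force': 8.948045689612627, 'width': 0.00011022044072727337}
```

View pics/c1.png

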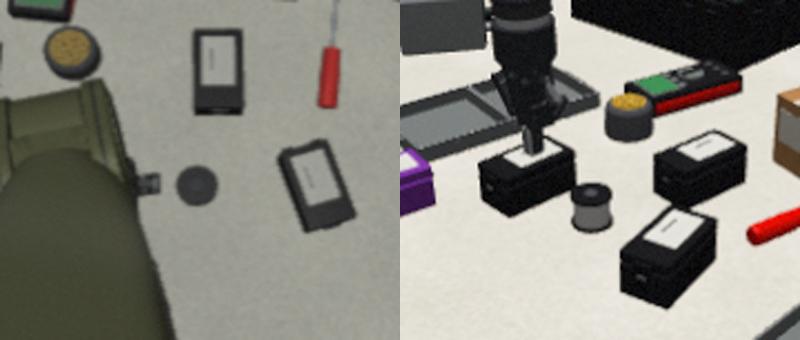

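Run:
```python
from h import *
S=dict(np.load("side1.npz"));P=cloud(S)
T=dict(np.load("top1.npz"));Q=cloud(T)
for nm,C in(("side",P),("top",Q)):
  for lo in np.arange(.06,.2,.01):
    q=C[(np.hypot(C[...,0]-.45,C[...,1]-.1)<.09)&(C[...,2]>lo)&(C[...,2]<lo+.01)]
    if len(q)>3: print(nm,lo.round(3),len(q),np.percentile(q[:,:2],[5,50,95],axis=0).round(3).tolist())
c=P[(np.hypot(P[...,0]-.447,P[...,1]-.107)<.075)&(P[...,2]>.046)&(P[...,2]<.062)];print(rect(c))
```

```text
side 0.06 51 [[0.403, 0.082], [0.449, 0.097], [0.486, 0.112]]
side 0.07 31 [[0.444, 0.094], [0.45, 0.1], [0.462, 0.112]]
side 0.08 32 [[0.444, 0.092], [0.45, 0.098], [0.462, 0.111]]
side 0.09 22 [[0.443, 0.094], [0.447, 0.099], [0.462, 0.116]]
side 0.1 55 [[0.44, 0.075], [0.444, 0.1], [0.464, 0.131]]
side 0.11 61 [[0.441, 0.069], [0.444, 0.097], [0.465, 0.143]]
side 0.12 88 [[0.437, 0.059], [0.445, 0.093], [0.464, 0.147]]
side 0.13 90 [[0.436, 0.051], [0.442, 0.095], [0.461, 0.157]]
side 0.14 117 [[0.437, 0.045], [0.445, 0.086], [0.465, 0.16]]
side 0.15 99 [[0.434, 0.05], [0.445, 0.085], [0.46, 0.157]]
side 0.16 93 [[0.435, 0.065], [0.444, 0.09], [0.462, 0.133]]
side 0.17 47 [[0.443, 0.068], [0.446, 0.073], [0.463, 0.103]]
side 0.18 60 [[0.417, 0.069], [0.444, 0.074], [0.463, 0.103]]
side 0.19 101 [[0.415, 0.069], [0.434, 0.076], [0.472, 0.11]]
side 0.2 111 [[0.416, 0.069], [0.432, 0.078], [0.473, 0.111]]
top 0.14 43 [[0.447, 0.044], [0.455, 0.055], [0.469, 0.063]]
top 0.15 28 [[0.45, 0.047], [0.459, 0.052], [0.47, 0.062]]
top 0.16 12 [[0.448, 0.062], [0.458, 0.065], [0.464, 0.068]]
top 0.17 5 [[0.449, 0.067], [0.462, 0.067], [0.467, 0.069]]
centre 445,108 size 115x65 long-axis 3.7deg z med 57 p95 60
```

send_rows(
  steps=[
    [[0, 0, -25, 0, 0.006, 0, 1], [0, 0, -25, 0, 0.006, 0, 0], [0, 0, -25, 0, 0.006, 0, 0], [0, 0, 0, 0, 0, 0, 0], [0, 0, 0, 0, 0, 0, 0], [0, 0, 0, 0, 0, 0, 0]],
  ],
)

```text
time: 6.78
eef_pos: [0.4501, 0.1072, 0.0956]
tcp_rot: [-3.141, -0.009, -3.074]
contact_force: [-0.1, 0.6, 0.2]
width: 0.0605
gripper_force: 0.0
```

Run:
```python
from h import *
from plant import manip
S0=dict(np.load("side0.npz"));S=manip.camera("side");s=manip.sense();print(s["eef_pos"],s["tcp_rot"],s["width"],s["contact_force"])
T=manip.camera("top")
for nm,c,x,y in(("start side",S0,.174,.495),("start top",dict(np.load("top0.npz")),.174,.495),("now side",S,*s["eef_pos"][:2])):
    C=cloud(c);q=C[(np.hypot(C[...,0]-x,C[...,1]-y)<.07)&(C[...,2]>.075)&(C[...,2]<.4)]
    if len(q): print(nm,len(q),"z percentiles",np.percentile(q[:,2],[0,1,3,10,50]).round(3))
C=cloud(S)
for lo in np.arange(.07,.2,.01):
    q=C[(np.hypot(C[...,0]-s["eef_pos"][0],C[...,1]-s["eef_pos"][1])<.08)&(C[...,2]>lo)&(C[...,2]<lo+.01)]
    if len(q)>3: print(lo.round(3),len(q),np.percentile(q[:,:2],[5,50,95],axis=0).round(3).tolist())
a=S["img"][60:210,150:330,::-1];cv2.imwrite("pics/c2.png",cv2.resize(a,(540,450),interpolation=cv2.INTER_CUBIC))
```

```text
[0.44930766 0.10707299 0.09487999] [-3.14114495 -0.01110348 -3.07407893] 0.06776936231269345 [ 0.50892942 -0.07488424 -0.59288418]
start side 865 z percentiles [0.246 0.249 0.254 0.267 0.35 ]
start top 884 z percentiles [0.245 0.249 0.258 0.293 0.346]
now side 2789 z percentiles [0.133 0.14  0.15  0.183 0.283]
0.13 30 [[0.439, 0.068], [0.448, 0.136], [0.461, 0.142]]
0.14 56 [[0.44, 0.062], [0.448, 0.073], [0.46, 0.14]]
0.15 59 [[0.439, 0.062], [0.448, 0.135], [0.46, 0.144]]
0.16 59 [[0.438, 0.063], [0.448, 0.073], [0.459, 0.141]]
0.17 47 [[0.438, 0.062], [0.447, 0.138], [0.458, 0.146]]
0.18 104 [[0.436, 0.045], [0.444, 0.074], [0.462, 0.16]]
0.19 90 [[0.435, 0.043], [0.444, 0.073], [0.465, 0.164]]
```

View pics/c2.png

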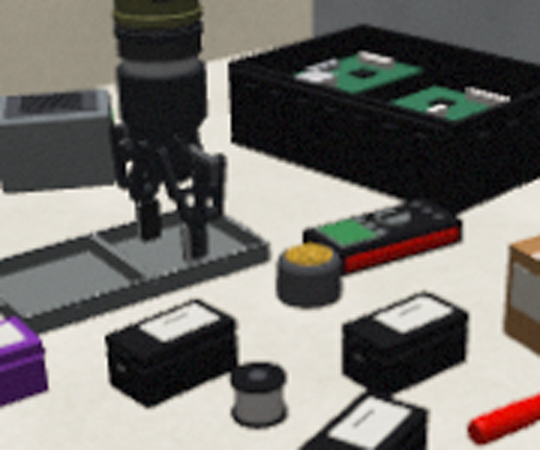

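The fingers close correctly across the box, but the true fingertips stand about 33 mm above the reported TCP when shut and 46 mm above it when open. I'll use that offset from here on. The box is undisturbed.

send_rows(
  steps=[
    [[0, 0, 20, 0, 0, 0, 0], [0, 0, 20, 0, 0, 0, 0], [0, 0, 20, 0, 0, 0, 0], [0, 0, 20, 0, 0, 0, 0], [0, 0, 0, 0, -0.01, 0, 0]],
  ],
)

```text
time: 7.3
eef_pos: [0.4453, 0.1062, 0.0112]
tcp_rot: [-3.14, -0.008, -3.074]
contact_force: [-0.7, 0.3, -1.0]
width: 0.0853
gripper_force: 0.0
```

```bash
python3 p.py 0.446 0.107 -0.029 184 3 0
```

```text
[[-0, 0, 13, -0.001, -0.003, -0.001, 0.0], [-1, 0, 14, -0, -0.003, -0.001, 0.0], [0, 1, 13, -0.001, -0.002, -0, 0.0]]
end [ 0.44601596  0.10716676 -0.02879786] [ 3.14131621e+00 -3.34408224e-04 -3.07208843e+00]
```

send_rows(
  steps=[
    [[0, 0, 13, 0, -0.003, 0, 0], [-1, 0, 13, 0, -0.003, 0, 0], [0, 1, 13, 0, -0.003, 0, 0], [0, 0, 0, 0, 0, 0, 0]],
  ],
)

```text
time: 7.63
eef_pos: [0.4477, 0.1077, -0.0255]
tcp_rot: [-3.141, 0.004, -3.074]
contact_force: [-0.6, 0.1, -0.4]
width: 0.0855
gripper_force: 0.0
```

send_rows(
  steps=[
    [[0, 0, 0, 0, 0, 0, 1], [0, 0, 0, 0, 0, 0, 1], [0, 0, 0, 0, 0, 0, 1], [0, 0, 0, 0, 0, 0, 1], [0, 0, 0, 0, 0, 0, 1]],
  ],
  force=50,
)

```text
time: 8.05
eef_pos: [0.4507, 0.109, -0.0228]
tcp_rot: [3.14, 0.01, -3.074]
contact_force: [-2.2, 2.1, 7.1]
width: 0.0615
gripper_force: 56.4
```

send_rows(
  steps=[
    [[0, 0, -10, 0, 0, 0, 1], [0, 0, -15, 0, 0, 0, 1], [0, 0, -20, 0, 0, 0, 1], [0, 0, -25, 0, 0, 0, 1], [0, 0, -25, 0, 0, 0, 1], [0, 0, -15, 0, 0, 0, 1], [0, 0, 0, 0, 0, 0, 1], [0, 0, 0, 0, 0, 0, 1]],
  ],
)

```text
time: 8.72
eef_pos: [0.4495, 0.1078, 0.0862]
tcp_rot: [-3.141, 0.01, -3.074]
contact_force: [0.5, -0.2, -5.4]
width: 0.0612
gripper_force: 57.0
```

```bash
python3 -c "
from plant import manip
for i in range(3):
  s=manip.sense();print(s['contact_force'],s['eef_pos'],s['tcp_rot'],s['width']);manip.camera('top')"; python3 p.py 0.451 0.341 0.08 177 12 1;python3 p.py 0.435 -0.369 0.08 186.7 20 1
```

```text
[ 0.50859995 -0.22908001 -5.42286676] [0.44945381 0.1078254  0.0861805 ] [-3.14071888  0.00969109 -3.07414063] 0.061212110697291336
[-0.34447166 -0.23686731 -5.7047934 ] [0.44831595 0.10763428 0.08520145] [-3.14047714  0.00718708 -3.07413746] 0.061508390932399196
[-0.52962158  0.19192864 -6.07117558] [0.4476515  0.10756592 0.0846363 ] [-3.14032995  0.00560646 -3.07404339] 0.06151361366490592
[[-2, 19, 0, -0, 0, 0.01, 1.0], [-1, 19, 0, -0, 0, 0.01, 1.0], [-1, 20, 0, -0, 0.001, 0.01, 1.0], [-1, 19, 0, -0, 0, 0.01, 1.0], [-1, 20, 1, -0, 0.001, 0.01, 1.0], [-1, 19, 0, -0, 0, 0.01, 1.0], [-0, 20, 1, -0, 0.001, 0.01, 1.0], [-0, 19, 0, -0, 0, 0.01, 1.0]]
[[-0, 20, 1, -0, 0.001, 0.01, 1.0], [-0, 19, 0, -0, 0, 0.01, 1.0], [0, 20, 1, -0, 0.001, 0.01, 1.0], [1, 19, 0, -0.001, 0, 0.01, 1.0]]
end [0.45054432 0.34072717 0.08019025] [3.14152983e+00 6.40754811e-05 3.08909312e+00]
[[2, -24, 0, -0, 0, -0.002, 1.0], [2, -24, 0, -0, 0, -0.002, 1.0], [2, -24, 0, -0, 0, -0.003, 1.0], [2, -24, 0, -0, 0, -0.002, 1.0], [3, -24, 0, -0, 0, -0.003, 1.0], [3, -24, 0, -0, 0, -0.002, 1.0], [3, -24, 0, -0, 0, -0.003, 1.0], [3, -24, 0, -0, 0, -0.002, 1.0]]
[[3, -23, 0, -0, 0, -0.003, 1.0], [3, -24, 0, -0, 0, -0.002, 1.0], [3, -23, 0, -0, 0, -0.003, 1.0], [3, -24, 1, -0, 0.001, -0.002, 1.0], [3, -23, 0, -0, 0, -0.003, 1.0], [3, -24, 1, -0, 0.001, -0.002, 1.0], [3, -23, 0, -0, 0, -0.003, 1.0], [3, -23, 1, -0, 0.001, -0.002, 1.0]]
[[3, -24, 0, -0, 0, -0.003, 1.0], [3, -23, 1, -0, 0.001, -0.002, 1.0], [3, -24, 0, -0.001, 0, -0.003, 1.0], [2, -23, 1, -0, 0.001, -0.002, 1.0]]
end [ 0.43537536 -0.36853028  0.07981611] [-3.14114368e+00 -1.20069401e-04 -3.02509232e+00]
```

send_rows(
  steps=[
    [[-2, 19, 0, 0, 0, 0.01, 1], [-1, 19, 0, 0, 0, 0.01, 1], [-1, 20, 0, 0, 0.001, 0.01, 1], [-1, 19, 0, 0, 0, 0.01, 1], [-1, 20, 0, 0, 0.001, 0.01, 1], [-1, 19, 0, 0, 0, 0.01, 1], [0, 20, 0, 0, 0.001, 0.01, 1], [0, 19, 0, 0, 0, 0.01, 1]],
  ],
)

```text
time: 9.53
eef_pos: [0.4498, 0.2636, 0.0843]
tcp_rot: [-3.14, 0.003, 3.129]
contact_force: [-0.0, 0.2, -4.5]
width: 0.0614
gripper_force: 58.1
```

send_rows(
  steps=[
    [[0, 20, 0, 0, 0.001, 0.01, 1], [0, 19, 0, 0, 0, 0.01, 1], [0, 20, 0, 0, 0.001, 0.01, 1], [0, 19, 0, 0, 0, 0.01, 1], [0, 0, 0, 0, 0, 0, 1], [0, 0, 0, 0, 0, 0, 1]],
  ],
)

```text
time: 10.03
eef_pos: [0.4523, 0.3414, 0.0842]
tcp_rot: [-3.14, 0.001, 3.091]
contact_force: [-0.1, -1.0, -5.4]
width: 0.0615
gripper_force: 58.2
```

```bash
python3 p.py 0.451 0.341 0.00 177 5 1; python3 -c "
from plant import manip
s=manip.sense();print(s['contact_force'],s['eef_pos'],s['tcp_rot'])"
```

```text
[[0, -0, 17, -0, 0, 0, 1.0], [0, -0, 17, -0, 0, 0, 1.0], [0, -0, 17, -0.001, 0, 0.001, 1.0], [1, -0, 17, -0, 0.001, 0, 1.0], [0, -0, 16, -0.001, 0, 0.001, 1.0]]
end [4.51429932e-01 3.41272261e-01 2.37163997e-04] [3.14155460e+00 3.98823715e-04 3.08889280e+00]
[-0.09686186 -1.04786786 -5.38499731] [0.45233406 0.34135749 0.08423838] [-3.13962891e+00  1.39689807e-03  3.09089376e+00]
```

send_rows(
  steps=[
    [[0, 0, 20, 0, 0, 0, 1], [0, 0, 25, 0, 0, 0, 1], [0, 0, 22, 0, 0, 0, 1], [0, 0, 15, 0, 0, 0, 1], [0, 0, 8, 0, 0, 0, 1], [0, 0, 0, 0, 0, 0, 1]],
  ],
)

```text
time: 10.53
eef_pos: [0.4513, 0.3387, -0.0066]
tcp_rot: [-3.138, -0.001, 3.088]
contact_force: [-0.6, -0.8, -4.8]
width: 0.0613
gripper_force: 58.2
```

send_rows(
  steps=[
    [[0, 0, 4, 0, 0, 0, 1], [0, 0, 4, 0, 0, 0, 1], [0, 0, 3, 0, 0, 0, 1], [0, 0, 0, 0, 0, 0, 1]],
  ],
)

```text
time: 10.87
eef_pos: [0.4538, 0.3414, -0.0147]
tcp_rot: [3.141, 0.004, 3.089]
contact_force: [-0.8, -0.4, -5.2]
width: 0.0613
gripper_force: 58.2
```

send_rows(
  steps=[
    [[0, 0, 3, 0, 0, 0, 1], [0, 0, 2, 0, 0, 0, 1], [0, 0, 0, 0, 0, 0, 1]],
  ],
)

```text
time: 11.12
eef_pos: [0.4541, 0.3418, -0.0187]
tcp_rot: [3.14, 0.005, 3.089]
contact_force: [-1.6, -1.2, 1.1]
width: 0.0614
gripper_force: 58.8
```

send_rows(
  steps=[
    [[0, 0, 0, 0, 0, 0, 0.1], [0, 0, 0, 0, 0, 0, 0.1], [0, 0, 0, 0, 0, 0, 0.1], [0, 0, -20, 0, 0, 0, 0.1], [0, 0, -30, 0, 0, 0, 0.1], [0, 0, -30, 0, 0, 0, 0], [0, 0, -30, 0, 0, 0, 0], [0, 0, 0, 0, 0, 0, 0]],
  ],
)

```text
time: 11.78
eef_pos: [0.4572, 0.3443, 0.0966]
tcp_rot: [3.134, 0.012, 3.089]
contact_force: [0.9, 0.0, 0.9]
width: 0.0852
gripper_force: 0.0
```

```bash
python3 p.py 0.623 -0.020 0.085 181 14 0
python3 - <<'E'
from h import *
from plant import manip
c=manip.camera("side");C=cloud(c);print(manip.sense()["contact_force"])
hsv=cv2.cvtColor(c["img"],cv2.COLOR_RGB2HSV)
m=(C[...,2]>.045)&(C[...,2]<.07)&(np.hypot(C[...,0]-.451,C[...,1]-.341)<.08);print(m.sum(),rect(C[m]))
E
```

```text
[[-13, -25, 1, 0.001, 0.001, -0.005, 0.0], [-13, -25, 1, 0, 0.001, -0.005, 0.0], [-13, -26, 1, 0.001, 0.001, -0.005, 0.0], [-13, -26, 1, 0, 0.001, -0.005, 0.0], [-13, -26, 1, 0.001, 0.001, -0.005, 0.0], [-13, -26, 1, 0, 0.001, -0.005, 0.0], [-12, -26, 1, 0.001, 0.001, -0.005, 0.0], [-12, -26, 1, 0, 0.001, -0.005, 0.0]]
[[-12, -26, 1, 0.001, 0.001, -0.005, 0.0], [-12, -26, 0, 0, 0.001, -0.005, 0.0], [-12, -26, 1, 0.001, 0.001, -0.005, 0.0], [-12, -26, 0, 0, 0.001, -0.005, 0.0], [-12, -25, 1, 0.001, 0, -0.005, 0.0], [-11, -26, 0, 0, 0.001, -0.005, 0.0]]
end [ 0.62308052 -0.02007874  0.08520463] [ 3.14113055e+00 -4.38719756e-04 -3.12396612e+00]
[-0.82170205 -0.72716518 -0.05907166]
432 centre 450,339 size 116x66 long-axis 176.8deg z med 61 p95 63
```

send_rows(
  steps=[
    [[-13, -25, 0, 0, 0.001, -0.005, 0], [-13, -25, 0, 0, 0.001, -0.005, 0], [-13, -26, 0, 0.001, 0.001, -0.005, 0], [-13, -26, 0, 0, 0.001, -0.005, 0], [-13, -26, 0, 0.001, 0.001, -0.005, 0], [-13, -26, 0, 0, 0.001, -0.005, 0], [-12, -26, 0, 0.001, 0.001, -0.005, 0], [-12, -26, 0, 0, 0.001, -0.005, 0]],
  ],
)

```text
time: 12.5
eef_pos: [0.5477, 0.1303, 0.0891]
tcp_rot: [-3.139, -0.006, 3.129]
contact_force: [0.3, 0.1, 0.6]
width: 0.0856
gripper_force: 0.0
```

send_rows(
  steps=[
    [[-12, -26, 0, 0.001, 0.001, -0.005, 0], [-12, -26, 0, 0, 0.001, -0.005, 0], [-12, -26, 0, 0.001, 0.001, -0.005, 0], [-12, -26, 0, 0, 0.001, -0.005, 0], [-12, -25, 0, 0.001, 0, -0.005, 0], [-11, -26, 0, 0, 0.001, -0.005, 0], [0, 0, 0, 0, 0, 0, 0], [0, 0, 0, 0, 0, 0, 0]],
  ],
)

```text
time: 13.17
eef_pos: [0.6188, -0.0245, 0.0891]
tcp_rot: [-3.137, -0.011, -3.127]
contact_force: [-0.9, -0.9, 0.1]
width: 0.0851
gripper_force: 0.0
```

```bash
python3 p.py 0.623 -0.020 0.03 181 3 0
```

```text
[[-2, 2, 20, -0.002, -0.004, -0.001, 0.0], [-1, 1, 20, -0.001, -0.004, -0.001, 0.0], [-2, 2, 19, -0.002, -0.003, -0, 0.0]]
end [ 0.62328198 -0.01960314  0.03002027] [ 3.14155536e+00 -3.16802128e-04 -3.12461821e+00]
```

Now down to a reported z of about -0.027, 116 mm.

send_rows(
  steps=[
    [[-2, 2, 20, -0.002, -0.004, -0.001, 0], [-1, 1, 20, -0.001, -0.004, -0.001, 0], [-2, 2, 15, -0.002, -0.003, 0, 0], [0, 0, 10, 0, 0, 0, 0], [0, 0, 10, 0, 0, 0, 0], [0, 0, 0, 0, 0, 0, 0]],
  ],
)

```text
time: 13.67
eef_pos: [0.6215, -0.0175, 0.0131]
tcp_rot: [-3.142, -0.003, -3.121]
contact_force: [-0.7, 0.6, 0.3]
width: 0.0855
gripper_force: 0.0
```

```bash
python3 p.py 0.623 -0.020 -0.027 181 3 0
```

```text
[[-1, -1, 13, -0, -0.001, 0.001, 0.0], [-0, -1, 14, -0, -0.001, 0.001, 0.0], [-1, -1, 13, -0, -0.001, 0.001, 0.0]]
end [ 0.62344753 -0.0204742  -0.02687257] [-3.14153348e+00  9.49092900e-05 -3.12400697e+00]
```

send_rows(
  steps=[
    [[-1, -1, 13, 0, -0.001, 0, 0], [0, -1, 13, 0, -0.001, 0, 0], [-1, -1, 13, 0, -0.001, 0, 0], [0, 0, 0, 0, 0, 0, 0]],
  ],
)

```text
time: 14.0
eef_pos: [0.6243, -0.0211, -0.0252]
tcp_rot: [-3.141, 0.001, -3.122]
contact_force: [-0.0, 0.0, -0.8]
width: 0.0853
gripper_force: 0.0
```

send_rows(
  steps=[
    [[0, 0, 0, 0, 0, 0, 1], [0, 0, 0, 0, 0, 0, 1], [0, 0, 0, 0, 0, 0, 1], [0, 0, 0, 0, 0, 0, 1], [0, 0, 0, 0, 0, 0, 1]],
  ],
)

```text
time: 14.42
eef_pos: [0.627, -0.0212, -0.0222]
tcp_rot: [-3.141, 0.007, -3.122]
contact_force: [0.1, 0.1, 4.3]
width: 0.0614
gripper_force: 56.0
```

send_rows(
  steps=[
    [[0, 0, -10, 0, 0, 0, 1], [0, 0, -15, 0, 0, 0, 1], [0, 0, -20, 0, 0, 0, 1], [0, 0, -25, 0, 0, 0, 1], [0, 0, -25, 0, 0, 0, 1], [0, 0, -15, 0, 0, 0, 1], [0, 0, 0, 0, 0, 0, 1], [0, 0, 0, 0, 0, 0, 1]],
  ],
)

```text
time: 15.08
eef_pos: [0.626, -0.0213, 0.0875]
tcp_rot: [-3.141, 0.007, -3.122]
contact_force: [0.0, -0.1, -1.3]
width: 0.0614
gripper_force: 55.5
```

```bash
python3 -c "
from plant import manip
for i in range(2):
  s=manip.sense();print(s['contact_force'],s['eef_pos'],s['tcp_rot'],s['width']);manip.camera('top')"; echo STOCK; python3 p.py 0.603 0.333 0.085 177 16 1;echo EMPTY; python3 p.py 0.585 -0.351 0.085 186.7 16 1
```

```text
[ 0.02377335 -0.10651371 -1.34503776] [ 0.62600107 -0.0213253   0.08752246] [-3.14102731  0.00656043 -3.12201719] 0.0613618600418072
[-0.58849548  0.41846129 -2.62976264] [ 0.62478625 -0.0212428   0.08605611] [-3.14120127  0.00369255 -3.12193495] 0.06161899214192046
STOCK
[[1, 22, 0, -0, 0, 0.004, 1.0], [1, 22, 0, -0, 0, 0.005, 1.0], [1, 22, 0, -0, 0, 0.004, 1.0], [1, 22, 0, -0, 0, 0.005, 1.0], [1, 22, 0, -0, 0, 0.004, 1.0], [1, 22, 0, -0, 0, 0.005, 1.0], [2, 22, 0, -0, 0, 0.004, 1.0], [2, 22, 0, -0, 0, 0.005, 1.0]]
[[2, 22, 0, -0, 0, 0.004, 1.0], [2, 22, 0, -0, 0, 0.005, 1.0], [2, 22, 0, -0, 0, 0.004, 1.0], [2, 22, 0, -0, 0, 0.005, 1.0], [2, 22, 0, -0, 0, 0.004, 1.0], [2, 23, 0, -0, 0.001, 0.005, 1.0], [2, 22, 0, -0, 0, 0.004, 1.0], [2, 23, 0, -0, 0.001, 0.005, 1.0]]
end [0.6030822  0.333152   0.08508581] [-3.14145478e+00 -9.99983455e-06  3.08920678e+00]
EMPTY
[[3, -21, 0, -0, 0, -0.006, 1.0], [3, -21, 0, -0, 0, -0.006, 1.0], [3, -20, 0, -0, 0, -0.006, 1.0], [3, -20, 0, -0, 0, -0.006, 1.0], [3, -20, 0, -0, 0, -0.006, 1.0], [4, -21, 0, -0, 0, -0.006, 1.0], [4, -20, 0, -0, 0, -0.006, 1.0], [4, -20, 0, -0, 0, -0.006, 1.0]]
[[4, -21, 0, -0, 0, -0.006, 1.0], [4, -20, 0, -0, 0, -0.006, 1.0], [4, -20, 0, -0, 0, -0.006, 1.0], [4, -21, 0, -0, 0, -0.006, 1.0], [4, -20, 0, -0, 0, -0.006, 1.0], [4, -21, 0, -0, 0.001, -0.006, 1.0], [5, -20, 0, -0, 0, -0.007, 1.0], [4, -20, 0, -0, 0.001, -0.006, 1.0]]
end [ 0.58528082 -0.35050823  0.0852113 ] [-3.14115484e+00 -5.91207499e-05 -3.02497883e+00]
```

send_rows(
  steps=[
    [[0, 0, 0, 0, 0, 0, 1]],
  ],
)

```text
time: 15.27
eef_pos: [0.6238, -0.0212, 0.0847]
tcp_rot: [-3.141, 0.001, -3.122]
contact_force: [-0.1, -0.4, -1.7]
width: 0.0612
gripper_force: 55.5
```

send_rows(
  steps=[
    [[0, 0, 0, 0, 0, 0, 1]],
  ],
)

```text
time: 15.35
eef_pos: [0.624, -0.0212, 0.0848]
tcp_rot: [-3.141, 0.001, -3.122]
contact_force: [0.5, 0.4, -1.2]
width: 0.0615
gripper_force: 55.5
```

send_rows(
  steps=[
    [[0, 0, 0, 0, 0, 0, 1]],
  ],
)

```text
time: 15.43
eef_pos: [0.6244, -0.0212, 0.0852]
tcp_rot: [-3.141, 0.002, -3.122]
contact_force: [0.1, -0.5, -1.7]
width: 0.0613
gripper_force: 55.5
```

send_rows(
  steps=[
    [[0, 0, 0, 0, 0, 0, 1]],
  ],
)

```text
time: 15.52
eef_pos: [0.6248, -0.0212, 0.0856]
tcp_rot: [-3.141, 0.003, -3.122]
contact_force: [-0.3, 0.3, -1.0]
width: 0.0616
gripper_force: 55.5
```

send_rows(
  steps=[
    [[3, -21, 0, 0, 0, -0.006, 1], [3, -21, 0, 0, 0, -0.006, 1], [3, -20, 0, 0, 0, -0.006, 1], [3, -20, 0, 0, 0, -0.006, 1], [3, -20, 0, 0, 0, -0.006, 1], [4, -21, 0, 0, 0, -0.006, 1], [4, -20, 0, 0, 0, -0.006, 1], [4, -20, 0, 0, 0, -0.006, 1]],
  ],
)

```text
time: 16.18
eef_pos: [0.6046, -0.1862, 0.0861]
tcp_rot: [-3.141, 0.004, -3.074]
contact_force: [-0.4, 0.2, -1.5]
width: 0.0615
gripper_force: 55.5
```

send_rows(
  steps=[
    [[4, -21, 0, 0, 0, -0.006, 1], [4, -20, 0, 0, 0, -0.006, 1], [4, -20, 0, 0, 0, -0.006, 1], [4, -21, 0, 0, 0, -0.006, 1], [4, -20, 0, 0, 0, -0.006, 1], [4, -21, 0, 0, 0, -0.006, 1], [4, -20, 0, 0, 0, -0.007, 1], [4, -20, 0, 0, 0, -0.006, 1]],
  ],
)

```text
time: 16.85
eef_pos: [0.5871, -0.3514, 0.086]
tcp_rot: [-3.141, 0.004, -3.025]
contact_force: [0.0, 0.2, -1.0]
width: 0.0614
gripper_force: 55.5
```

send_rows(
  steps=[
    [[0, 0, 0, 0, 0, 0, 1], [0, 0, 0, 0, 0, 0, 1]],
  ],
)

```text
time: 17.02
eef_pos: [0.5871, -0.3513, 0.0858]
tcp_rot: [-3.141, 0.004, -3.027]
contact_force: [-0.5, 1.1, -0.8]
width: 0.0613
gripper_force: 55.5
```

```bash
python3 p.py 0.585 -0.351 -0.005 186.7 5 1
```

```text
[[0, 0, 18, -0, 0.001, -0, 1.0], [1, 0, 18, -0, 0.001, -0.001, 1.0], [0, 0, 18, -0, 0.001, -0, 1.0], [1, 0, 18, -0, 0.001, -0.001, 1.0], [0, 1, 19, -0, 0, -0, 1.0]]
end [ 0.58516682 -0.3505797  -0.00519588] [-3.14141287e+00  5.89423092e-05 -3.02493660e+00]
```

send_rows(
  steps=[
    [[0, 0, 20, 0, 0.001, 0, 1], [1, 0, 25, 0, 0.001, 0, 1], [0, 0, 22, 0, 0.001, 0, 1], [1, 0, 16, 0, 0.001, 0, 1], [0, 0, 8, 0, 0, 0, 1], [0, 0, 0, 0, 0, 0, 1]],
  ],
)

```text
time: 17.52
eef_pos: [0.5841, -0.3485, -0.0071]
tcp_rot: [3.139, -0.004, -3.024]
contact_force: [0.6, -0.1, -0.9]
width: 0.0619
gripper_force: 55.6
```

send_rows(
  steps=[
    [[0, 0, 4, 0, 0, 0, 1], [0, 0, 3, 0, 0, 0, 1], [0, 0, 0, 0, 0, 0, 1]],
  ],
)

```text
time: 17.77
eef_pos: [0.5864, -0.3508, -0.011]
tcp_rot: [-3.14, 0.001, -3.025]
contact_force: [-0.1, 0.4, -0.4]
width: 0.0614
gripper_force: 55.6
```

send_rows(
  steps=[
    [[0, 0, 3, 0, 0, 0, 1], [0, 0, 3, 0, 0, 0, 1], [0, 0, 0, 0, 0, 0, 1]],
  ],
)

```text
time: 18.02
eef_pos: [0.5856, -0.3507, -0.0179]
tcp_rot: [-3.141, 0.0, -3.025]
contact_force: [0.4, -0.7, 0.3]
width: 0.0618
gripper_force: 55.6
```

send_rows(
  steps=[
    [[0, 0, 2, 0, 0, 0, 1], [0, 0, 0, 0, 0, 0, 1]],
  ],
)

```text
time: 18.18
eef_pos: [0.5857, -0.3508, -0.0181]
tcp_rot: [-3.141, 0.001, -3.025]
contact_force: [-3.7, 1.6, 6.8]
width: 0.0617
gripper_force: 56.2
```

Contact with the tray floor; release.

send_rows(
  steps=[
    [[0, 0, 0, 0, 0, 0, 0.1], [0, 0, 0, 0, 0, 0, 0.1], [0, 0, 0, 0, 0, 0, 0.1], [0, 0, -20, 0, 0, 0, 0.1], [0, 0, -30, 0, 0, 0, 0.1], [0, 0, -30, 0, 0, 0, 0], [0, 0, -30, 0, 0, 0, 0], [0, 0, 0, 0, 0, 0, 0]],
  ],
)

```text
time: 18.85
eef_pos: [0.5898, -0.3531, 0.0974]
tcp_rot: [-3.134, 0.01, -3.025]
contact_force: [1.0, -0.6, 0.9]
width: 0.0854
gripper_force: 0.0
```

```bash
python3 p.py 0.468 -0.138 0.085 199 14 0
python3 - <<'E'
from h import *
from plant import manip
c=manip.camera("side");C=cloud(c)
m=(C[...,2]>.045)&(C[...,2]<.07)&(np.hypot(C[...,0]-.585,C[...,1]+.351)<.08);print(m.sum(),rect(C[m]))
m=(C[...,2]>.045)&(C[...,2]<.07)&(np.hypot(C[...,0]-.468,C[...,1]+.138)<.08);print(m.sum(),rect(C[m]))
E
```

```text
[[7, 16, 1, -0.001, 0.001, -0.015, 0.0], [7, 16, 1, -0.001, 0.001, -0.015, 0.0], [6, 17, 1, -0.001, 0.001, -0.015, 0.0], [6, 17, 1, -0.001, 0.001, -0.015, 0.0], [6, 17, 1, -0, 0, -0.015, 0.0], [6, 17, 1, -0.001, 0.001, -0.016, 0.0], [5, 17, 1, -0, 0, -0.015, 0.0], [5, 17, 1, -0.001, 0.001, -0.016, 0.0]]
[[5, 17, 1, -0, 0, -0.015, 0.0], [5, 17, 0, -0.001, 0.001, -0.016, 0.0], [4, 17, 1, -0, 0, -0.015, 0.0], [4, 17, 0, -0.001, 0.001, -0.016, 0.0], [4, 17, 1, -0, 0, -0.015, 0.0], [3, 17, 0, -0.001, 0.001, -0.016, 0.0]]
end [ 0.46788748 -0.13767571  0.08522156] [ 3.14129864e+00 -2.23397310e-04 -2.80996869e+00]
1049 centre 580,-352 size 117x63 long-axis 7.1deg z med 61 p95 63
827 centre 467,-138 size 116x63 long-axis 19.2deg z med 58 p95 60
```

send_rows(
  steps=[
    [[7, 16, 0, -0.001, 0.001, -0.015, 0], [7, 16, 0, -0.001, 0.001, -0.015, 0], [6, 17, 0, -0.001, 0.001, -0.015, 0], [6, 17, 0, -0.001, 0.001, -0.015, 0], [6, 17, 0, 0, 0, -0.015, 0], [6, 17, 0, -0.001, 0.001, -0.016, 0], [5, 17, 0, 0, 0, -0.015, 0], [5, 17, 0, -0.001, 0.001, -0.016, 0]],
  ],
)

```text
time: 19.57
eef_pos: [0.5142, -0.2254, 0.0893]
tcp_rot: [3.134, -0.007, -2.902]
contact_force: [0.7, 0.1, -0.1]
width: 0.0855
gripper_force: 0.0
```

send_rows(
  steps=[
    [[5, 17, 0, 0, 0, -0.015, 0], [5, 17, 0, 0, 0.001, -0.016, 0], [4, 17, 0, 0, 0, -0.015, 0], [4, 17, 0, 0, 0.001, -0.016, 0], [4, 17, 0, 0, 0, -0.015, 0], [3, 17, 0, 0, 0.001, -0.016, 0], [0, 0, 0, 0, 0, 0, 0], [0, 0, 0, 0, 0, 0, 0]],
  ],
)

```text
time: 20.23
eef_pos: [0.4628, -0.1346, 0.0907]
tcp_rot: [3.135, -0.009, -2.809]
contact_force: [0.2, -0.2, 1.1]
width: 0.0856
gripper_force: 0.0
```

send_rows(
  steps=[
    [[0, 0, 20, 0, 0, 0, 0], [0, 0, 20, 0, 0, 0, 0], [0, 0, 15, 0, 0, 0, 0], [0, 0, 15, 0, 0, 0, 0], [0, 0, 0, 0, 0, 0, 0]],
  ],
)

```text
time: 20.65
eef_pos: [0.4612, -0.1352, 0.0186]
tcp_rot: [3.133, -0.012, -2.811]
contact_force: [0.1, 0.5, 0.1]
width: 0.0856
gripper_force: 0.0
```

```bash
python3 p.py 0.468 -0.138 -0.027 199 3 0
```

```text
[[-2, -2, 15, 0.003, -0.004, -0, 0.0], [-2, -2, 15, 0.003, -0.004, -0.001, 0.0], [-2, -1, 16, 0.003, -0.004, -0, 0.0]]
end [ 0.4681104  -0.13782618 -0.02746497] [-3.14132164e+00  7.88700559e-06 -2.81007842e+00]
```

send_rows(
  steps=[
    [[-4, -4, 2, 0.005, -0.008, 0, 0], [-2, -1, 13, 0.003, -0.004, 0, 0], [0, 0, 15, 0, 0, 0, 0], [0, 0, 15, 0, 0, 0, 0], [0, 0, 0, 0, 0, 0, 0]],
  ],
)

```text
time: 21.07
eef_pos: [0.4701, -0.138, -0.0248]
tcp_rot: [-3.141, 0.003, -2.81]
contact_force: [-0.7, 0.5, -0.9]
width: 0.0853
gripper_force: 0.0
```

send_rows(
  steps=[
    [[0, 0, 0, 0, 0, 0, 1], [0, 0, 0, 0, 0, 0, 1], [0, 0, 0, 0, 0, 0, 1], [0, 0, 0, 0, 0, 0, 1], [0, 0, 0, 0, 0, 0, 1]],
  ],
)

```text
time: 21.48
eef_pos: [0.472, -0.1383, -0.0223]
tcp_rot: [-3.138, 0.006, -2.81]
contact_force: [0.0, -1.0, 5.1]
width: 0.0615
gripper_force: 55.6
```

send_rows(
  steps=[
    [[0, 0, -10, 0, 0, 0, 1], [0, 0, -15, 0, 0, 0, 1], [0, 0, -20, 0, 0, 0, 1], [0, 0, -25, 0, 0, 0, 1], [0, 0, -25, 0, 0, 0, 1], [0, 0, -15, 0, 0, 0, 1], [0, 0, 0, 0, 0, 0, 1], [0, 0, 0, 0, 0, 0, 1]],
  ],
)

```text
time: 22.15
eef_pos: [0.4708, -0.1379, 0.0872]
tcp_rot: [-3.138, 0.006, -2.81]
contact_force: [0.3, 0.2, -1.6]
width: 0.0613
gripper_force: 55.0
```

send_rows(
  steps=[
    [[0, 0, 0, 0, 0, 0, 1]],
  ],
)

```text
time: 22.23
eef_pos: [0.4692, -0.1375, 0.0856]
tcp_rot: [-3.141, 0.003, -2.81]
contact_force: [0.3, -0.0, -1.9]
width: 0.0617
gripper_force: 55.0
```

send_rows(
  steps=[
    [[0, 0, 0, 0, 0, 0, 1]],
  ],
)

```text
time: 22.32
eef_pos: [0.4687, -0.1373, 0.0851]
tcp_rot: [-3.141, 0.002, -2.81]
contact_force: [-1.0, 0.2, -1.3]
width: 0.0613
gripper_force: 55.0
```

```bash
echo STOCK; python3 p.py 0.603 0.333 0.085 177 23 1;echo EMPTY; python3 p.py 0.435 -0.369 0.085 186.7 12 1
```

```text
STOCK
[[-12, 17, 0, 0, 0, 0.017, 1.0], [-12, 18, 0, 0, 0, 0.017, 1.0], [-12, 18, 0, 0, 0, 0.017, 1.0], [-11, 18, 0, 0, 0, 0.017, 1.0], [-11, 18, 0, 0, 0, 0.017, 1.0], [-11, 18, 0, 0, 0, 0.017, 1.0], [-10, 19, 0, 0, 0, 0.017, 1.0], [-10, 19, 0, 0, 0, 0.017, 1.0]]
[[-10, 19, 0, 0, 0, 0.017, 1.0], [-9, 19, 0, 0, 0, 0.017, 1.0], [-9, 19, 0, 0, 0, 0.016, 1.0], [-9, 19, 0, 0, 0, 0.017, 1.0], [-8, 20, 0, 0, 0, 0.016, 1.0], [-8, 20, 0, 0, 0, 0.017, 1.0], [-8, 20, 0, 0, 0, 0.016, 1.0], [-7, 20, 0, 0, 0, 0.017, 1.0]]
[[-7, 20, 0, 0, 0, 0.016, 1.0], [-7, 20, 0, 0, 0, 0.017, 1.0], [-7, 20, 0, 0, 0, 0.016, 1.0], [-6, 20, 0, 0, 0, 0.017, 1.0], [-6, 21, 0, 0, 0.001, 0.016, 1.0], [-5, 20, 0, 0, 0, 0.017, 1.0], [-5, 21, 1, 0.001, 0.001, 0.016, 1.0]]
end [0.60267735 0.33310159 0.08454374] [-3.14111255e+00 -2.30523818e-04  3.08928910e+00]
EMPTY
[[9, -17, -0, 0, 0, 0.018, 1.0], [9, -18, -0, 0, 0, 0.018, 1.0], [8, -18, -0, 0, 0, 0.018, 1.0], [8, -18, -0, 0, 0, 0.018, 1.0], [8, -18, -0, 0, 0, 0.018, 1.0], [7, -18, -0, 0, 0, 0.018, 1.0], [7, -18, -0, 0, 0, 0.018, 1.0], [7, -18, -0, 0, 0, 0.018, 1.0]]
[[6, -18, -0, 0, 0, 0.018, 1.0], [6, -19, -0, 0, 0.001, 0.018, 1.0], [6, -19, -0, 0, 0, 0.017, 1.0], [5, -18, -0, 0, 0.001, 0.018, 1.0]]
end [ 0.43508406 -0.36873715  0.08493233] [ 3.14138102e+00 -1.67786228e-04 -3.02489607e+00]
```

Empty too (about 1.3 N net), so it goes to the near bay of the empties tray.

send_rows(
  steps=[
    [[9, -17, 0, 0, 0, 0.018, 1], [9, -18, 0, 0, 0, 0.018, 1], [8, -18, 0, 0, 0, 0.018, 1], [8, -18, 0, 0, 0, 0.018, 1], [8, -18, 0, 0, 0, 0.018, 1], [7, -18, 0, 0, 0, 0.018, 1], [7, -18, 0, 0, 0, 0.018, 1], [7, -18, 0, 0, 0, 0.018, 1]],
  ],
)

```text
time: 22.98
eef_pos: [0.4461, -0.2927, 0.0848]
tcp_rot: [3.141, 0.002, -2.955]
contact_force: [0.4, 0.5, -0.0]
width: 0.0613
gripper_force: 55.2
```

send_rows(
  steps=[
    [[6, -18, 0, 0, 0, 0.018, 1], [6, -19, 0, 0, 0, 0.018, 1], [6, -19, 0, 0, 0, 0.017, 1], [5, -18, 0, 0, 0, 0.018, 1], [0, 0, 0, 0, 0, 0, 1], [0, 0, 0, 0, 0, 0, 1]],
  ],
)

```text
time: 23.48
eef_pos: [0.4354, -0.3691, 0.0848]
tcp_rot: [3.14, 0.003, -3.026]
contact_force: [-0.5, -0.1, -1.5]
width: 0.0615
gripper_force: 55.4
```

```bash
python3 p.py 0.437 -0.369 -0.005 186.7 5 1
```

```text
[[-0, -0, 18, 0, 0.001, -0, 1.0], [-0, -0, 18, 0, 0, -0, 1.0], [-0, -0, 18, 0, 0.001, -0.001, 1.0], [-1, -0, 18, 0.001, 0, -0, 1.0], [-0, -0, 18, 0, 0.001, -0.001, 1.0]]
end [ 0.4365743  -0.36888278 -0.00519012] [ 3.14117253e+00 -1.79265132e-04 -3.02440638e+00]
```

send_rows(
  steps=[
    [[0, 0, 20, 0, 0.001, 0, 1], [0, 0, 25, 0, 0, 0, 1], [0, 0, 22, 0, 0.001, 0, 1], [-1, 0, 16, 0, 0, 0, 1], [0, 0, 7, 0, 0.001, 0, 1], [0, 0, 0, 0, 0, 0, 1]],
  ],
)

```text
time: 23.98
eef_pos: [0.436, -0.3666, -0.0059]
tcp_rot: [3.138, -0.002, -3.024]
contact_force: [0.4, -0.9, -1.3]
width: 0.0615
gripper_force: 55.4
```

send_rows(
  steps=[
    [[0, 0, 4, 0, 0, 0, 1], [0, 0, 3, 0, 0, 0, 1], [0, 0, 0, 0, 0, 0, 1]],
  ],
)

```text
time: 24.23
eef_pos: [0.4382, -0.3692, -0.0102]
tcp_rot: [-3.14, 0.002, -3.025]
contact_force: [-0.3, -0.4, -0.4]
width: 0.0615
gripper_force: 55.4
```

send_rows(
  steps=[
    [[0, 0, 2, 0, 0, 0, 1], [0, 0, 2, 0, 0, 0, 1], [0, 0, 0, 0, 0, 0, 1]],
  ],
)

```text
time: 24.48
eef_pos: [0.4377, -0.3692, -0.0145]
tcp_rot: [-3.141, 0.002, -3.025]
contact_force: [-0.3, 0.9, -0.3]
width: 0.0616
gripper_force: 55.4
```

send_rows(
  steps=[
    [[0, 0, 2, 0, 0, 0, 1], [0, 0, 2, 0, 0, 0, 1], [0, 0, 0, 0, 0, 0, 1]],
  ],
)

```text
time: 24.73
eef_pos: [0.4379, -0.3693, -0.0181]
tcp_rot: [-3.14, 0.002, -3.025]
contact_force: [-0.5, 0.3, 2.3]
width: 0.0613
gripper_force: 55.4
```

send_rows(
  steps=[
    [[0, 0, 1, 0, 0, 0, 1], [0, 0, 0, 0, 0, 0, 1]],
  ],
)

```text
time: 24.9
eef_pos: [0.4379, -0.3693, -0.0182]
tcp_rot: [-3.14, 0.002, -3.025]
contact_force: [-3.9, 3.4, 9.2]
width: 0.0614
gripper_force: 56.2
```

send_rows(
  steps=[
    [[0, 0, 0, 0, 0, 0, 0.1], [0, 0, 0, 0, 0, 0, 0.1], [0, 0, 0, 0, 0, 0, 0.1], [0, 0, -20, 0, 0, 0, 0.1], [0, 0, -30, 0, 0, 0, 0.1], [0, 0, -30, 0, 0, 0, 0], [0, 0, -30, 0, 0, 0, 0], [0, 0, -20, 0, 0, 0, 0]],
  ],
)

```text
time: 25.57
eef_pos: [0.4384, -0.3697, 0.113]
tcp_rot: [-3.139, 0.003, -3.025]
contact_force: [1.0, -0.2, 0.1]
width: 0.0852
gripper_force: 0.0
```

send_rows(
  steps=[
    [[0, 25, 0, 0, 0, 0, 0], [0, 30, 0, 0, 0, 0, 0], [0, 30, 0, 0, 0, 0, 0], [0, 30, 0, 0, 0, 0, 0], [0, 30, 0, 0, 0, 0, 0], [0, 0, 0, 0, 0, 0, 0]],
  ],
)

```text
time: 26.07
eef_pos: [0.4181, -0.22, 0.1097]
tcp_rot: [3.138, -0.001, -3.021]
contact_force: [-0.8, -0.3, 0.5]
width: 0.0854
gripper_force: 0.0
```

Run:
```python
from h import *
from plant import manip
for n in("side","top"):
    c=manip.camera(n);C=cloud(c)
    for x,y in((.451,.341),(.585,-.351),(.437,-.369)):
        m=(C[...,2]>.045)&(C[...,2]<.07)&(np.hypot(C[...,0]-x,C[...,1]-y)<.072)
        if m.sum()>20:print(n,m.sum(),rect(C[m]))
    if n=="top":cv2.imwrite("pics/f.png",c["img"][:,:,::-1])
s=manip.sense();print(s["contact_force"],s["eef_pos"],s["time"])
```

```text
side 432 centre 449,339 size 115x67 long-axis 177.8deg z med 61 p95 63
side 1040 centre 581,-352 size 118x63 long-axis 8.1deg z med 61 p95 63
side 1429 centre 432,-370 size 115x64 long-axis 7.1deg z med 61 p95 63
top 792 centre 450,340 size 116x63 long-axis 175.6deg z med 60 p95 63
top 408 centre 600,-350 size 78x60 long-axis 5.7deg z med 61 p95 64
[-0.45913032 -0.77251823  0.07222069] [ 0.42050505 -0.22421463  0.11021867] 26.1667
```

View pics/f.png

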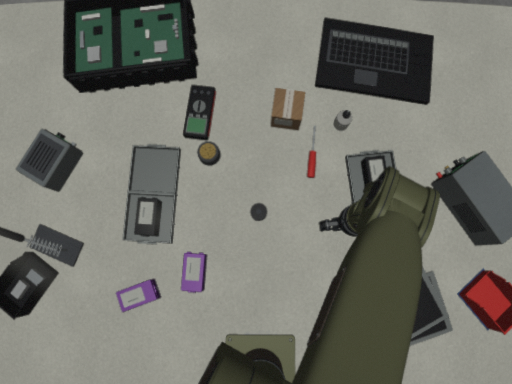

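The picture shows the full box in the stock tray at (149,216) and an empty one in the plain tray at (375,168). The third is hidden under the arm, but the side camera puts it flat in the tray at (0.432,-0.370). The bystanders have not moved.

```bash
python3 -c "
from plant import manip
print(manip.hand_in())"
```

```text
the job is handed in; nothing more can be done
None
```

I handed the job in at about 26 s: the one full box (about 5.5 N) is in the stock tray and the two empties (about 1.5 N each) are in the empties tray, all flat and lid up with the other things unmoved, though my first grasp came down on the full box's lid (up to 24 N, no harm seen) before I corrected the height, and hand-in returned no verdict.

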